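Pile the test tiles, then hold the sample box open

TASK

Stack the two glazed test tiles squarely on the wooden spacer block, in either order, with all edges flush, and let go of the pile. Then take the sprung lid of the plywood sample box by its steel bar, lift it gently to 60 degrees from closed and keep holding it there, so that I can put the pile in with both hands: finish while still holding the lid, for it snaps shut when let go. Leave the pile and the other things on the table undisturbed.

Things in the scene. Friction and masses are not known exactly. Their poses are not given: they have to be found in the camera images.
- tile_a: Loose glazed test tile, white glaze on a terracotta body, flat, 80 (x) x 50 (y) x 12 (z) mm, 110 g more or less. Origin: centre of its underside; z up. Identical to tile_b. It lies flat on the table with its long side roughly along world x.
- tile_b: The other loose glazed test tile, identical to tile_a (80 x 50 x 12 mm, origin at the centre of its underside).
- spacer: Loose plain wooden block of the same outline as the tiles, 80 (x) x 50 (y) x 22 (z) mm, about 100 g: the bottom of the pile. Origin: centre of its underside; z up. Lies flat, long side roughly along world x. Tiles and block lie side by side in three places that are shuffled.
- sample_box: Plywood box fixed to the table on the robot's left, 120 deep (x) x 170 wide (y) x 62 high (z) mm, walls 6 mm, closed by an 8 mm plywood lid (top of the lid at 70 mm). Origin: centre of its underside. Its x axis points from its front (towards the robot) to its back, where the lid hinges; z up. It includes the lid and the bar.
- box_lid: The plywood lid, 120 x 170 x 8 mm, with its steel bar, together 260 g, carried by sample_box. Origin on the hinge axis, at the middle of the back edge of its underside; closed, its axes are those of the box.
- lid_angle (a joint): Angle of the lid, rad: 0 closed, grows as the front edge is lifted, stop at 1.75; 60 degrees is 1.047. Weight and a spring pull it shut at every angle up to the stop (about 0.2 to 0.3 N m, some 2 N at the bar; the hinge itself does not hold).
- lid_hinge (a point): Point on the hinge line at the middle of the lid's back edge, at mid thickness of the lid, 66 mm above the table (box frame: x = +60, y = 0, z = 66 mm). The lid turns about an axis along the box's y, 4 mm below this point (the axis is at z = 62 mm).
- lid_bar (a point): Middle of the steel bar handle of the lid, 10 mm round, along the box's y, 95 mm free between its brackets. Closed: box frame x = -95, y = 0, z = 66 mm, 155 mm from lid_hinge, 30 mm free gap to the box. It can be pinched from above, fingers closing along the box's x, and turns between the pads as the lid rises. At 60 degrees: 74 mm ahead of the hinge axis, 198 mm above the table.
- powder_jar: Bystander, loose: small glass jar with white lid, 44 mm across, 59 mm high. Origin: centre of its underside. It stands beside a fixed open paint box (about x 0.2 to 0.42, y -0.3 to -0.57 m, its raised lid up to 270 mm high), over which the arm must pass at the start.
- ochre_stone: Bystander, loose: small ochre-coloured stone, 37 x 49 x 26 mm. Origin: centre of its underside.
- cork: Bystander, loose: cork stopper, 25 mm across, 24 mm high. Origin: centre of its underside.

How it is judged:
By the outcome, as a careful person would: the job done as asked, in the order asked, and still so for the second after the job is handed in, while the arm keeps its last pose, push and grip.
It also fails if it takes over 72 s, if anything falls off the work surface, if the arm or the gripper's body presses on something with over 40 N, if the wrist force passes 120 N, or if a joint passes its speed limit or range.

ROBOT

A 6-joint arm with a two-finger parallel gripper is mounted at the origin on the work surface; the furniture and walls round the work are solid. World frame = base frame: x ahead of the robot, y to its left, z up, the work surface at z = 0. Lengths are in m, angles in degrees, forces in N, time in s.
With the tool pointing down it reaches from about 0.3 to 0.75 m from the base axis. Payload 8.5 kg.
Tool frame: the origin (TCP) lies on the centre line of the jaws, within the pads' length; the fingertips stand 11 mm ahead of it and the grasp point (between the pads) lies 8 mm behind it; z points along the fingers, y is the line along which they close (so a half turn about z gives the same grasp; the last joint's range is limited). The gripper opens to 85 mm and grips with 20 to 120 N. Pads are 22 mm wide; open, the fingers measure 114 mm over their backs; the gripper's body (76 mm by 85 mm) begins 54 mm behind the grasp point. The pads swing forward as they close: fully open they stand 13 mm farther back than shut.
Start: joints at [-87.794, 21.807, 74.336, -0, 83.858, -12.336], TCP at [0.138, -0.532, 0.242] pointing down, gripper open.
Joint ranges: [-178.18, 178.18], [-50.72, 133.34], [12.68, 142.11], [-81.47, 261.47], [9.98, 163.14], [-165.26, 165.26]. Speed limits (degrees/s): [136.94, 136.94, 180, 180, 180, 180].

INTERFACE

Orientations are given as a 3x3 rotation matrix whose columns are the frame's x, y, z axes.
In Python, from rig import env, cams, ticket gives the robot as it stands (env), with the cameras (cams) and the job (ticket).
- The arm moves only by the tool nudge_tcp, called after "Request:" as name(argument=value, ...) on one line, values as JSON. Schema: {"type":"object","properties":{"moves":{"type":"string"},"squeeze":{"type":"number"},"only":{"type":"string"},"quiet":{"type":"boolean"},"lines":{"type":"string"}},"required":["moves"],"additionalProperties":false}. moves is a string of 1 to 10 rows, parted by a bar, with the numbers parted by commas; each row has 5 numbers: dx, dy, dz in m, then a turn about the tool's z in degrees, then the finger opening in m; each row shifts and turns the commanded pose from where the row before left it, along the tool's axes as they then stand; what a row does not reach is not made up. A row lasts 1/10 s, in which the tool goes at most 0.05 m and 8.59 degrees, less where a joint would pass 70% of its speed; a pose out of reach is approached as far as the arm can. The fingers move at their own pace and stop on an object; squeeze is the grip in N (left out, the last holds). Time passes only in rows, so rows that do not move let the fingers close. The tool returns the time, the measured TCP pose, the force, the opening and the grip force at its end. only (a regular expression) keeps the lines of the reply that match it, lines (a string "A,B") keeps lines A to B, and quiet returns only ok. Input that does not fit is refused with a message, and nothing moves.
- env.observe(): the state, without advancing time (a new reading comes with each control period).
- cams.get_image(name): name is "scene" or "top" or "wrist"; returns a dict with "pixels" (480x640x3 uint8, red, green, blue), "K" (3x3 intrinsics, pixels), "distortion" ([k1, k2, p1, p2, k3] as OpenCV has them; the pictures are not rectified), "extrinsics" (4x4, takes a point from world to camera coordinates). Camera axes: x right, y down, z forward; pixel columns grow to the right and rows downward; lengths in m; the calibration is good to about 2 mm. A picture is of the moment at which its call begins. There is no depth.
- ticket.close_job(): hands the job in; it is judged then, once.
The state is a dict: "time_s": time; "q": joint angles; "qvel": joint speeds; "joint_efforts": joint torques, N m; "position": TCP position; "tool_rot": TCP orientation; "ft_force": force on the tool from outside, world axes, zero at the start; "wrist_torque": the same for the moment, N m; "grip_width": finger opening in m; "gripper_force": force on a finger pad.
Only numpy, scipy, OpenCV 4.12 (cv2) and the standard library are available. Lean on these libraries where they do the work, as an engineer would, in place of code of your own. Each camera call takes 0.05 s, during which the arm holds its last target. There are 200 camera calls.

## Working session

There is one attempt and no reset: what is moved stays moved. The work goes in short steps, Python scripts to look and compute and a tool call to move; the robot and the scene stay as the last step left them, time stands still between calls to the robot, and variables do not carry over. Pictures are saved under pics/ and viewed, at most 10 in all, crops included, and the job is handed in when it is done.

```bash
ls; mkdir -p pics
```

Run:
```python
from rig import env, cams, ticket
import cv2,numpy as np
np.set_printoptions(precision=4,suppress=True)
s=env.observe();print(s['time_s'],s['position'],s['tool_rot'],s['grip_width'])
for n in("top","scene"):
    d=cams.get_image(n);cv2.imwrite(f"pics/{n}0.png",d["pixels"][:,:,::-1]);print(n,d["K"],d["distortion"],d["extrinsics"])
```

```text
pics
rig.py
0.0 [ 0.1381 -0.5321  0.2417] [[ 0.968   0.251  -0.    ]
 [ 0.251  -0.968   0.0015]
 [ 0.0003 -0.0014 -1.    ]] 0.08547465907526283
top [[578.2255   0.     323.9458]
 [  0.     578.2255 238.9397]
 [  0.       0.       1.    ]] [-0.103  0.     0.     0.     0.   ] [[-0.0146 -0.9999 -0.0064  0.0248]
 [-0.9844  0.0155 -0.1754  0.4417]
 [ 0.1755  0.0037 -0.9845  1.3437]
 [ 0.      0.      0.      1.    ]]
scene [[473.3678   0.     312.9565]
 [  0.     473.3678 241.117 ]
 [  0.       0.       1.    ]] [-0.0549  0.      0.      0.      0.    ] [[-0.866  -0.4996 -0.0209  0.3952]
 [-0.1686  0.3311 -0.9284  0.1503]
 [ 0.4708 -0.8005 -0.371   0.9074]
 [ 0.      0.      0.      1.    ]]
```

View pics/top0.png

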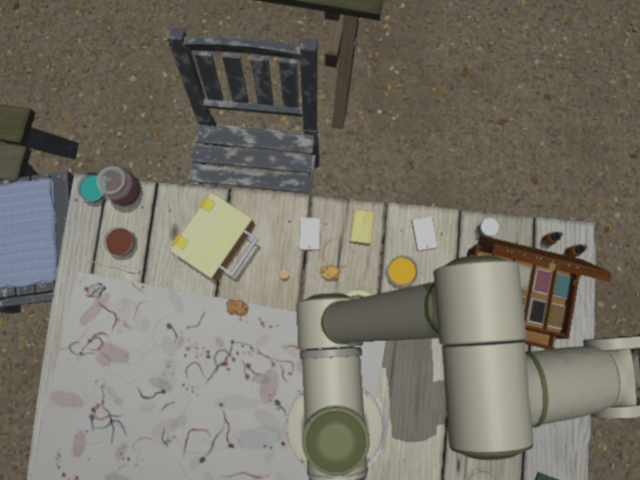

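View pics/scene0.png

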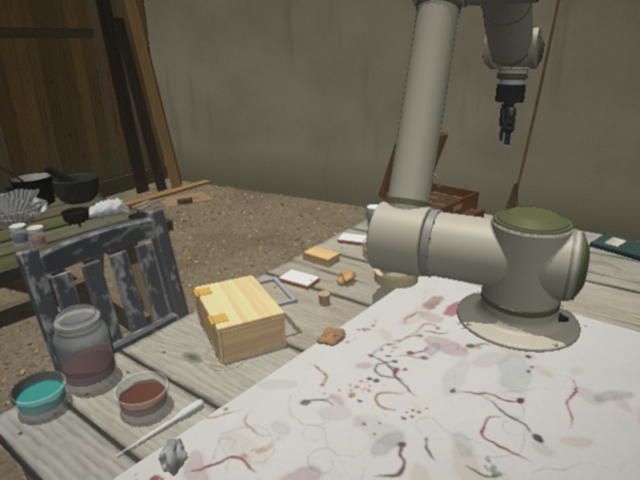

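The top view shows white tiles at about (310,234) and (424,233), the wooden spacer between them at (362,227), and the box at (215,236), turned, with its bar at (238,255). The cork is at (284,273), the stone at (330,272) and a jar at (489,228). The scene view agrees.

Create h.py:
```python
from rig import env, cams, ticket
import cv2,numpy as np
np.set_printoptions(precision=4,suppress=True)
def cam(n,f=None):
    d=cams.get_image(n)
    if f: cv2.imwrite(f,d["pixels"][:,:,::-1])
    return d
def p2w(d,uv,z):
    uv=np.array(uv,float).reshape(-1,1,2)
    n=cv2.undistortPoints(uv,np.array(d["K"]),np.array(d["distortion"]))[:,0]
    T=np.array(d["extrinsics"]);R,t=T[:3,:3],T[:3,3]
    c=-R.T@t; r=np.c_[n,np.ones(len(n))]@R
    return c+r*((z-c[2])/r[:,2])[:,None]
def w2p(d,P):
    T=np.array(d["extrinsics"])
    return cv2.projectPoints(np.array(P,float).reshape(-1,1,3),cv2.Rodrigues(T[:3,:3])[0],T[:3,3],np.array(d["K"]),np.array(d["distortion"]))[0][:,0]
def st():
    s=env.observe();print(s['time_s'],'pos',np.array(s['position']),'F',np.array(s['ft_force']),'w',s['grip_width'],s['gripper_force']);return s
```

Run:
```python
from h import *
d=cam("top")
print(p2w(d,[(310,234),(424,233)],.012)[:,:2],p2w(d,[(362,227)],.022)[:,:2])
print(p2w(d,[(330,272),(284,273),(489,228),(402,271)],.02)[:,:2])
I=d["pixels"][180:300,160:320,::-1]
cv2.imwrite("pics/c1.png",cv2.resize(I,None,fx=5,fy=5,interpolation=cv2.INTER_CUBIC))
w=cam("wrist");s=st();R=np.array(s['tool_rot']);T=np.array(w["extrinsics"])
print(w["K"],w["distortion"]);print("cam in tool",R.T@(-T[:3,:3].T@T[:3,3]-s['position']));print(T[:3,:3]@R)
```

```text
[[ 0.4597  0.0521]
 [ 0.4578 -0.227 ]] [[ 0.4731 -0.0748]]
[[ 0.3646  0.0048]
 [ 0.3639  0.1153]
 [ 0.4663 -0.3866]
 [ 0.3642 -0.1684]]
0.2 pos [ 0.1381 -0.5322  0.242 ] F [ 0.6853 -0.3579  0.5894] w 0.08539287490416841 0.0
[[353.5723   0.     320.3886]
 [  0.     353.5723 239.501 ]
 [  0.       0.       1.    ]] [-0.0172  0.      0.      0.      0.    ]
cam in tool [ 0.0789 -0.0012 -0.1307]
[[-0.0001  1.      0.0003]
 [-0.9509 -0.     -0.3095]
 [-0.3095 -0.0003  0.9509]]
```

View pics/c1.png

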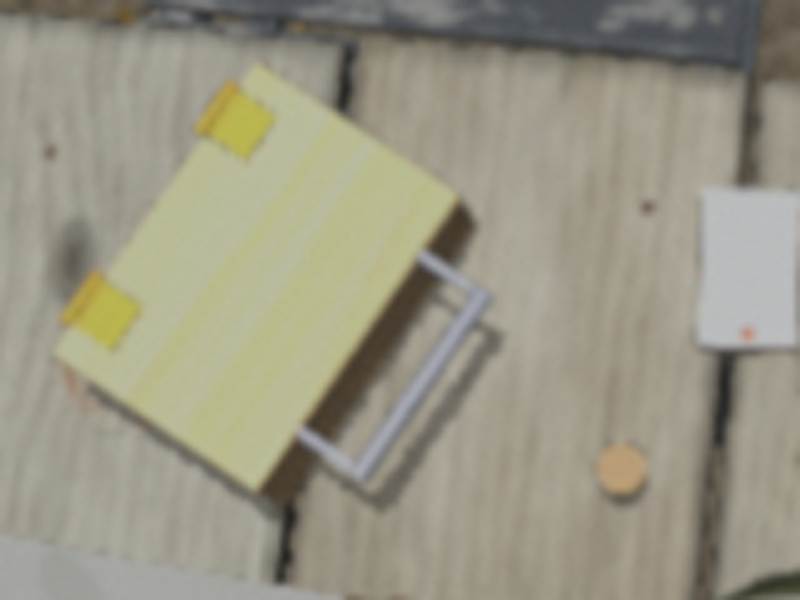

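Request:
nudge_tcp(moves="0,0,-0.045,0,0.085 | 0,0,-0.045,0,0.085 | 0,0,-0.045,0,0.085 | 0,0,-0.045,0,0.085 | 0,0,0,7.25,0.085 | 0,0,0,7.25,0.085", squeeze=30)

```text
time_s: 0.8
position: [0.1381, -0.5325, 0.4234]
tool_rot: [[1.0, -0.004, 0.0], [-0.004, -1.0, -0.002], [0.0, 0.002, -1.0]]
ft_force: [-0.3, -0.3, 0.4]
grip_width: 0.0849
gripper_force: 0.0
```

Run:
```python
from h import *
d=cam("top")
f=lambda L:[((x+.5)/5-.5+160,(y+.5)/5-.5+180) for x,y in L]
c=p2w(d,f([(257,66),(460,200),(262,490),(57,352)]),.07)[:,:2]
b=p2w(d,f([(487,293),(360,475)]),.066)[:,:2]
print(c,b,b.mean(0),c.mean(0))
for i,j in((0,1),(3,2)): v=c[i]-c[j];print(np.degrees(np.arctan2(v[1],v[0])),np.hypot(*v))
for p,q in((c[3],c[0]),(c[2],c[1]),(b[1],b[0])): v=p-q;print(np.degrees(np.arctan2(v[1],v[0]))-90,np.hypot(*v))
s=st();print(np.array(s['tool_rot']))
```

```text
[[0.5526 0.2857]
 [0.4856 0.1878]
 [0.3495 0.2793]
 [0.4158 0.3778]] [[0.4415 0.1752]
 [0.3563 0.2342]] [0.3989 0.2047] [0.4509 0.2826]
55.598985354682725 0.11864731049418611
56.042297340092894 0.11880836274896055
56.03649368911576 0.16489526082745903
56.0939758322462 0.16397733149215302
55.31850026999024 0.10358435738819215
0.85 pos [ 0.1381 -0.5324  0.4226] F [-0.0222 -0.1715 -0.662 ] w 0.08481427174577093 0.0
[[ 0.9999 -0.0105  0.    ]
 [-0.0105 -0.9999 -0.0005]
 [ 0.      0.0005 -1.    ]]
```

Request:
nudge_tcp(moves="0.035,-0.035,0,0,0.085 | 0.035,-0.035,0,0,0.085 | 0.035,-0.035,0,0,0.085 | 0.035,-0.035,0,0,0.085 | 0.035,-0.035,0,0,0.085 | 0.035,-0.035,0,0,0.085 | 0.035,-0.035,0,0,0.085 | 0.035,-0.035,0,0,0.085 | 0.035,-0.035,0,0,0.085 | 0.035,-0.035,0,0,0.085")

```text
time_s: 1.85
position: [0.4889, -0.1803, 0.4222]
tool_rot: [[1.0, 0.003, -0.0], [0.003, -1.0, 0.0], [-0.0, -0.0, -1.0]]
ft_force: [0.0, -0.8, 0.2]
grip_width: 0.0846
gripper_force: 0.0
```

Request:
nudge_tcp(moves="0,-0.03,0.03,0,0.085 | 0,-0.03,0.035,0,0.085 | 0,-0.035,0.035,0,0.085 | 0,0,0.04,0,0.085 | 0,0,0.04,0,0.085 | 0,0,0.04,0,0.085 | 0,0,0.02,0,0.085 | 0,0,0,0,0.085 | 0,0,0,0,0.085")

```text
time_s: 2.75
position: [0.4881, -0.0872, 0.183]
tool_rot: [[1.0, 0.002, 0.0], [0.002, -1.0, -0.0], [0.0, 0.0, -1.0]]
ft_force: [-0.2, 0.2, 1.0]
grip_width: 0.0848
gripper_force: 0.0
```

Run:
```python
from h import *
d=cam("wrist","pics/w1.png"); s=st(); print(np.array(s['tool_rot']))
```

```text
2.8 pos [ 0.4883 -0.0874  0.1835] F [ 0.4204 -0.7427  0.2307] w 0.08522813569574174 0.0
[[ 1.      0.0017  0.0018]
 [ 0.0017 -1.     -0.0009]
 [ 0.0018  0.0009 -1.    ]]
```

View pics/w1.png

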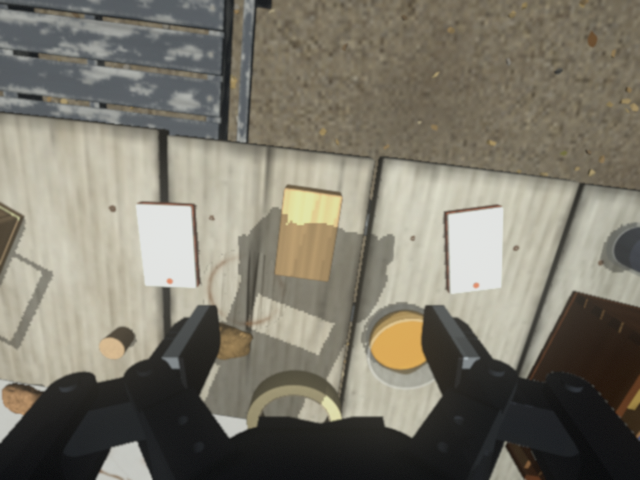

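The wrist view shows tile 1 at about (168,245), the spacer at (309,233), tile 2 at (474,250), the stone at (233,342) and the cork at (116,342). The next step is to refine these.

Run:
```python
from h import *
d=cam("wrist");I=d["pixels"]
g=cv2.cvtColor(I,cv2.COLOR_RGB2HSV)
for n,(x0,x1,y0,y1) in dict(T1=(128,206,192,298),T2=(436,512,196,302)).items():
    m=((g[y0:y1,x0:x1,1]<22)&(g[y0:y1,x0:x1,2]>185)).astype('uint8')*255
    m=cv2.morphologyEx(m,cv2.MORPH_OPEN,np.ones((3,3)))
    c=max(cv2.findContours(m,0,2)[0],key=cv2.contourArea)[:,0]+[x0,y0]
    W=p2w(d,c,.012)[:,:2]*1000
    r=cv2.minAreaRect(W.astype('float32'));print(n,cv2.contourArea(c),r, cv2.boxPoints(cv2.minAreaRect(c)))
cv2.imwrite("pics/c2.png",np.hstack([cv2.resize(I[178:292,x:x+88,::-1],None,fx=3,fy=5,interpolation=cv2.INTER_CUBIC) if 0 else cv2.resize(I[178:298,x:x+80,::-1],None,fx=3.3,fy=3.3,interpolation=cv2.INTER_CUBIC) for x in(128,268,434)]))
```

```text
T1 4191.5 ((460.5470275878906, 53.58170700073242), (49.12326431274414, 79.00679779052734), 87.10472869873047) [[135.3152 205.0428]
 [190.2257 201.6109]
 [195.6226 287.9611]
 [140.7121 291.393 ]]
T2 4208.0 ((456.3053283691406, -227.77944946289062), (79.44270324707031, 48.89027404785156), 7.922372341156006) [[448. 208.]
 [502. 208.]
 [502. 294.]
 [448. 294.]]
```

View pics/c2.png

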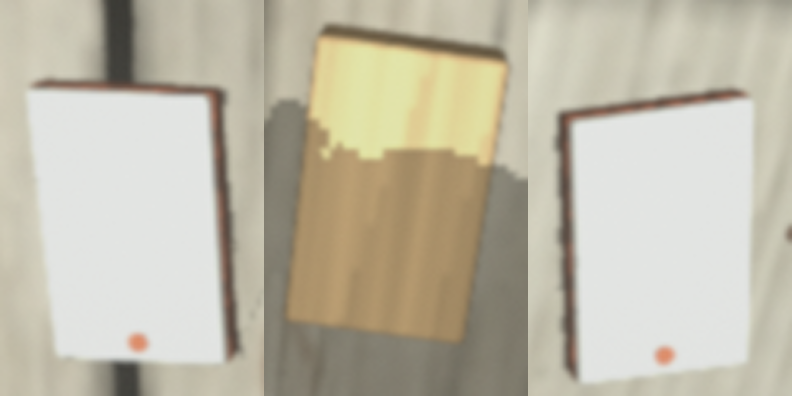

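Run:
```python
from h import *
d=cam("wrist")
f=lambda L,x0:[((x+.5)/3.3-.5+x0,(y+.5)/3.3-.5+178) for x,y in L]
for L,x0,z in(([(54,38),(244,64),(199,341),(23,319)],268,.022),([(27,90),(208,93),(225,363),(56,355)],128,.012),([(43,120),(225,98),(220,360),(50,383)],434,.012)):
    P=p2w(d,f(L,x0),z)[:,:2].astype('float32');v=(P[0]+P[1]-P[2]-P[3])/2;w=(P[0]+P[3]-P[1]-P[2])/2
    print(P.mean(0),np.hypot(*v),np.hypot(*w),np.degrees(np.arctan2(v[1],v[0])),np.degrees(np.arctan2(-w[0],w[1])))
```

```text
[ 0.4745 -0.0749] 0.07760657 0.048454046 -7.991062 -7.7617683
[0.4613 0.0529] 0.07797663 0.04823302 -2.897972 -1.9051399
[ 0.4572 -0.2273] 0.07791221 0.048597492 7.9500685 7.875702
```

Request:
nudge_tcp(moves="-0.0138,-0.0122,0,0,0.066 | 0,0,0,8,0.066 | 0,0,0.04,0,0.066 | 0,0,0.04,0,0.066 | 0,0,0.04,0,0.066 | 0,0,0.025,0,0.066 | 0,0,0.014,0,0.066 | 0,0,0,0,0.066", squeeze=20)

```text
time_s: 3.7
position: [0.4738, -0.0749, 0.0226]
tool_rot: [[0.99, -0.138, -0.002], [-0.138, -0.99, 0.001], [-0.002, -0.0, -1.0]]
ft_force: [1.0, -0.8, 1.1]
grip_width: 0.0661
gripper_force: 0.0
```

Request:
nudge_tcp(moves="0,0,0,0,0.04 | 0,0,0,0,0.04 | 0,0,0,0,0.04 | 0,0,0,0,0.04 | 0,0,0,0,0.04 | 0,0,0,0,0.04", squeeze=20)

```text
time_s: 4.3
position: [0.4747, -0.0752, 0.0245]
tool_rot: [[0.99, -0.138, 0.003], [-0.138, -0.99, -0.001], [0.003, 0.001, -1.0]]
ft_force: [-0.6, 0.2, 7.6]
grip_width: 0.0491
gripper_force: 21.7
```

Run:
```python
from h import *
d=cam("wrist","pics/w2.png"); s=st(); print(np.array(s['tool_rot']))
```

```text
4.35 pos [ 0.4747 -0.0752  0.0246] F [ 0.0106 -0.2098  7.7537] w 0.049065495329421435 21.685250401496887
[[ 0.9904 -0.1383  0.0026]
 [-0.1383 -0.9904 -0.0011]
 [ 0.0027  0.0007 -1.    ]]
```

View pics/w2.png

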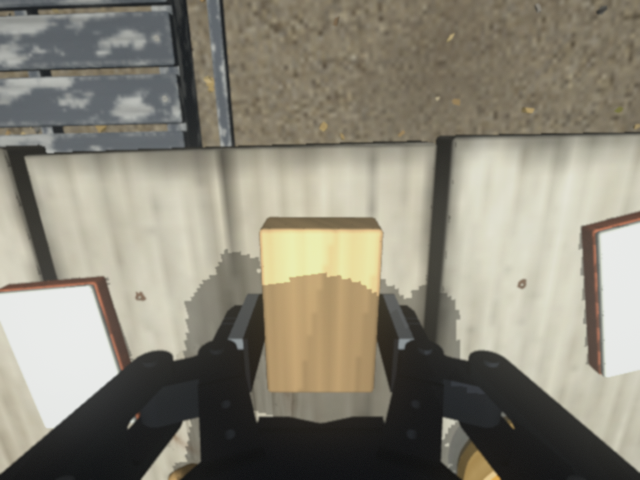

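The spacer is held squarely: its top far edge is at row 229, its near edge at row 391, columns 261 to 382. This is my reference. Next I release it and go to tile 1.

Request:
nudge_tcp(moves="0,0,0,0,0.066 | 0,0,0,0,0.066 | 0,0,-0.03,0,0.066 | 0,0,-0.03,0,0.066 | -0.0077,-0.031,0,0,0.066 | -0.0077,-0.031,0,0,0.066 | -0.0077,-0.031,0,0,0.066 | -0.0077,-0.032,0,0,0.066 | 0,0,0,-5.4,0.066 | 0,0,0,0,0.066", squeeze=20)

```text
time_s: 5.35
position: [0.4606, 0.0539, 0.0834]
tool_rot: [[0.999, -0.042, 0.0], [-0.042, -0.999, -0.0], [0.0, 0.0, -1.0]]
ft_force: [0.4, -1.1, -0.1]
grip_width: 0.0659
gripper_force: 0.0
```

Run:
```python
from h import *
I=cv2.imread("pics/w2.png")
d=cam("wrist","pics/w3.png"); s=st();R=np.array(s['tool_rot']);p=np.array(s['position']); print(R)
g=cv2.cvtColor(d["pixels"],cv2.COLOR_RGB2HSV)
m=((g[...,1]<22)&(g[...,2]>185)).astype('uint8')*255
m=cv2.morphologyEx(m,cv2.MORPH_OPEN,np.ones((3,3)))
for c in cv2.findContours(m,0,2)[0]:
    if cv2.contourArea(c)>2000:
        r=cv2.minAreaRect(p2w(d,c[:,0],.012)[:,:2].astype('float32')*1000);print(cv2.boundingRect(c),r,'tool offs',R.T@(np.r_[np.array(r[0])/1000,p[2]]-p))
# spacer edges in w2 along column strip
col=I[:,300:340].astype(float).mean(1).sum(1)
for a,b in((205,245),(380,400)): 
    print([(i,int(col[i])) for i in range(a,b)])
```

```text
5.4 pos [0.4608 0.0533 0.0834] F [-0.1454 -0.2211  0.5966] w 0.06620996098830931 0.0
[[ 0.999  -0.0457  0.0001]
 [-0.0457 -0.999  -0.0001]
 [ 0.0001  0.0001 -1.    ]]
(282, 196, 83, 63) ((480.8478698730469, 52.71063995361328), (48.19721221923828, 38.37576675415039), 86.9005355834961) tool offs [ 0.0201 -0.0003  0.    ]
[(205, 593), (206, 593), (207, 595), (208, 594), (209, 593), (210, 593), (211, 593), (212, 593), (213, 594), (214, 595), (215, 592), (216, 539), (217, 399), (218, 296), (219, 284), (220, 288), (221, 292), (222, 295), (223, 298), (224, 302), (225, 305), (226, 309), (227, 328), (228, 393), (229, 491), (230, 568), (231, 600), (232, 615), (233, 628), (234, 635), (235, 638), (236, 637), (237, 637), (238, 637), (239, 637), (240, 637), (241, 637), (242, 636), (243, 636), (244, 635)]
[(380, 439), (381, 439), (382, 439), (383, 438), (384, 439), (385, 438), (386, 438), (387, 438), (388, 437), (389, 436), (390, 428), (391, 406), (392, 386), (393, 379), (394, 379), (395, 379), (396, 379), (397, 378), (398, 377), (399, 376)]
```

Request:
nudge_tcp(moves="0,0,0.04,0,0.066 | 0,0,0.02,0.5,0.066 | 0,0,0.0094,0,0.066 | 0,0,0,0,0.066 | 0,0,0,0,0.04 | 0,0,0,0,0.04 | 0,0,0,0,0.04 | 0,0,0,0,0.04 | 0,0,0,0,0.04 | 0,0,0,0,0.04", squeeze=30)

```text
time_s: 6.4
position: [0.4614, 0.0529, 0.0149]
tool_rot: [[0.999, -0.053, 0.002], [-0.053, -0.999, -0.001], [0.002, 0.0, -1.0]]
ft_force: [-1.2, -2.3, 7.3]
grip_width: 0.0486
gripper_force: 32.0
```

Run:
```python
from h import *
I=cv2.imread("pics/w2.png")
d=cam("wrist","pics/w3b.png"); s=st();R=np.array(s['tool_rot']);p=np.array(s['position']); print(R)
J=d["pixels"][...,::-1]
col=J[:,300:340].astype(float).mean(1).sum(1);g=np.diff(col)
print([(i,int(col[i])) for i in range(200,245)]);print([(i,int(col[i])) for i in range(375,402)])
cv2.imwrite("pics/c3.png",J[180:420,160:480])
```

```text
6.45 pos [0.4614 0.0529 0.0149] F [-0.3944 -2.9395  6.571 ] w 0.048744922665778186 31.95255160331726
[[ 0.9986 -0.0534  0.0021]
 [-0.0534 -0.9986 -0.0006]
 [ 0.0021  0.0004 -1.    ]]
[(200, 316), (201, 333), (202, 340), (203, 345), (204, 350), (205, 354), (206, 358), (207, 361), (208, 362), (209, 362), (210, 362), (211, 360), (212, 359), (213, 357), (214, 351), (215, 338), (216, 331), (217, 330), (218, 331), (219, 331), (220, 330), (221, 320), (222, 283), (223, 233), (224, 211), (225, 214), (226, 245), (227, 306), (228, 350), (229, 383), (230, 472), (231, 570), (232, 613), (233, 620), (234, 620), (235, 620), (236, 620), (237, 620), (238, 620), (239, 620), (240, 620), (241, 620), (242, 620), (243, 620), (244, 621)]
[(375, 453), (376, 443), (377, 427), (378, 412), (379, 406), (380, 402), (381, 399), (382, 398), (383, 399), (384, 403), (385, 411), (386, 425), (387, 440), (388, 450), (389, 450), (390, 432), (391, 385), (392, 327), (393, 294), (394, 286), (395, 286), (396, 287), (397, 288), (398, 288), (399, 288), (400, 288), (401, 288)]
```

View pics/c3.png

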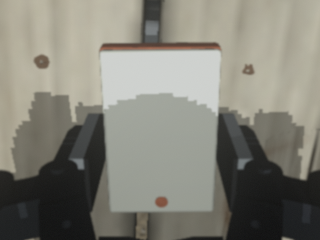

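The tile is gripped: its far edge is at image row 230 and its near edge at 391, within half a millimetre of the spacer reference. Next I lift it over the spacer.

Request:
nudge_tcp(moves="0,0,-0.025,0,0.04 | 0,0,-0.025,0,0.04 | 0.005,0.0318,0,0,0.04 | 0.005,0.0318,0,0,0.04 | 0.005,0.0318,0,0,0.04 | 0.0054,0.0318,0,0,0.04 | 0,0,0,4.9,0.04 | 0,0,0,0,0.04 | 0,0,0,0,0.04", squeeze=30)

```text
time_s: 7.35
position: [0.4742, -0.0746, 0.064]
tool_rot: [[0.991, -0.136, -0.0], [-0.136, -0.991, 0.0], [-0.0, -0.0, -1.0]]
ft_force: [0.3, 0.5, -1.7]
grip_width: 0.0492
gripper_force: 32.1
```

Create off.py:
```python
from h import *
import sys
s=st();ps=[];ys=[]
for _ in range(4):
    cam("wrist");s=env.observe();R=np.array(s['tool_rot']);ps.append(s['position']);ys.append(np.degrees(np.arctan2(R[1,0],R[0,0])))
p=np.mean(ps,0);t=np.array([float(v) for v in sys.argv[1:4]])
print('mean',p,'yaw',np.mean(ys),'tool delta',R.T@(t-p),'turn',np.mean(ys)-float(sys.argv[4]))
```

```bash
python3 off.py 0.4750 -0.0752 0.0375 -7.95
```

```text
7.35 pos [ 0.4742 -0.0746  0.064 ] F [ 0.3268  0.5226 -1.6971] w 0.049192277331802335 32.10905134677887
mean [ 0.4742 -0.0744  0.064 ] yaw -7.8325780783594 tool delta [0.0009 0.0007 0.0265] turn 0.1174219216406005
```

Request:
nudge_tcp(moves="0.0008,0.0007,0.015,0.1,0.04 | 0,0,0.009,0,0.04 | 0,0,0.0015,0,0.04 | 0,0,0,0,0.04", squeeze=30)

```text
time_s: 7.95
position: [0.4749, -0.0756, 0.0383]
tool_rot: [[0.99, -0.14, -0.001], [-0.14, -0.99, 0.0], [-0.001, -0.0, -1.0]]
ft_force: [0.3, 1.1, -1.4]
grip_width: 0.0486
gripper_force: 32.1
```

```bash
python3 off.py 0.4750 -0.0752 0.0369 -7.95
```

```text
7.95 pos [ 0.4749 -0.0756  0.0383] F [ 0.3331  1.0945 -1.3845] w 0.04864713582768706 32.09153473377228
mean [ 0.4752 -0.0758  0.0387] yaw -8.045711456302259 tool delta [-0.0003 -0.0005  0.0018] turn -0.09571145630225875
```

Request:
nudge_tcp(moves="-0.0002,-0.0004,0.001,-0.1,0.04 | 0,0,0.0006,0,0.04 | 0,0,0.0004,0,0.04", squeeze=30)

```text
time_s: 8.45
position: [0.475, -0.0753, 0.0369]
tool_rot: [[0.99, -0.138, 0.0], [-0.138, -0.99, -0.0], [0.0, 0.0, -1.0]]
ft_force: [-3.2, 1.2, 10.1]
grip_width: 0.0488
gripper_force: 33.2
```

```bash
python3 off.py 0.4750 -0.0752 0.0369 -7.95
```

```text
8.45 pos [ 0.475  -0.0753  0.0369] F [-3.2417  1.2318 10.0593] w 0.04881837046247037 33.20550620555878
mean [ 0.4749 -0.0753  0.0369] yaw -7.952962572128106 tool delta [ 0.0001 -0.0001  0.    ] turn -0.0029625721281059114
```

Request:
nudge_tcp(moves="0,0,0,0,0.06 | 0,0,0,0,0.06 | 0,0,0.009,0,0.06 | 0,0,0,0,0.04 | 0,0,0,0,0.04 | 0,0,0,0,0.04 | 0,0,0,0,0.04", squeeze=20)

```text
time_s: 9.35
position: [0.4748, -0.0753, 0.0274]
tool_rot: [[0.99, -0.138, -0.0], [-0.138, -0.99, 0.0], [-0.0, -0.0, -1.0]]
ft_force: [0.0, -0.4, -2.6]
grip_width: 0.0496
gripper_force: 22.1
```

Run:
```python
from h import *
d=cam("wrist");st();J=d["pixels"][...,::-1]
cv2.imwrite("pics/c4.png",cv2.resize(J[170:420,220:420],None,fx=2.4,fy=2.4,interpolation=cv2.INTER_CUBIC))
```

```text
9.4 pos [ 0.4749 -0.0753  0.0274] F [-0.1908 -0.3983 -2.0578] w 0.049661163026884045 22.067202888429165
```

View pics/c4.png

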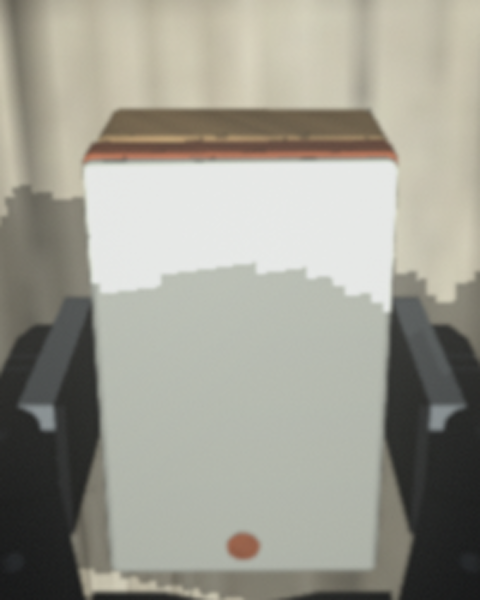

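The tile sits squarely on the spacer. Its top far edge is at crop row 160, the joint at about 142 and the spacer's bottom edge at 110. Below I check x flushness numerically and release.

Run:
```python
from h import *
d=cam("wrist");s=env.observe();R=np.array(s['tool_rot']);p=np.array(s['position'])
J=d["pixels"].astype(float)[:,300:340].mean(1).sum(1);print([int(v) for v in J[210:245]])
for r,z in((236.7,.034),(228.7,.022),(226.5,.022),(215.8,0)): print(r,z,(R.T@(p2w(d,[(320,r)],z)[0]-p))[:2])
```

```text
[572, 572, 573, 571, 530, 414, 306, 274, 276, 280, 283, 287, 290, 294, 297, 309, 350, 388, 356, 283, 247, 249, 270, 322, 375, 398, 448, 559, 663, 689, 692, 692, 692, 692, 692]
236.7 0.034 [ 0.0391 -0.0011]
228.7 0.022 [ 0.0387 -0.0011]
226.5 0.022 [ 0.0396 -0.0011]
215.8 0 [ 0.0385 -0.0011]
```

Request:
nudge_tcp(moves="0,0,0,0,0.066 | 0,0,0,0,0.066 | 0,0,-0.03,0,0.066 | 0,0,-0.04,0,0.066 | 0,0,0,-7.9,0.066 | 0,0.0375,0,-7.9,0.066 | 0,0.0375,0,0,0.066 | 0,0.0375,0,0,0.066 | 0,0.0375,0,0,0.066 | 0,0,0,0,0.066")

```text
time_s: 10.45
position: [0.4908, -0.2284, 0.0975]
tool_rot: [[0.991, 0.133, 0.002], [0.133, -0.991, -0.002], [0.001, 0.002, -1.0]]
ft_force: [0.5, 0.6, 0.2]
grip_width: 0.066
gripper_force: 0.0
```

```bash
python3 off.py 0.4570 -0.2273 0.08 7.9
```

```text
10.45 pos [ 0.4908 -0.2284  0.0975] F [0.5388 0.5908 0.1987] w 0.06597362102957059 0.0
mean [ 0.49   -0.2243  0.0973] yaw 7.793531959180294 tool delta [-0.0331 -0.0015  0.0173] turn -0.10646804081970629
```

Request:
nudge_tcp(moves="-0.0331,-0.0015,0,-0.1,0.066 | 0,0,0.04,0,0.066 | 0,0,0.028,0,0.066 | 0,0,0.0147,0,0.066 | 0,0,0,0,0.066 | 0,0,0,0,0.04 | 0,0,0,0,0.04 | 0,0,0,0,0.04 | 0,0,0,0,0.04 | 0,0,0,0,0.04", squeeze=30)

```text
time_s: 11.65
position: [0.4577, -0.2272, 0.0158]
tool_rot: [[0.99, 0.138, 0.002], [0.138, -0.99, -0.001], [0.001, 0.001, -1.0]]
ft_force: [0.6, 3.4, 6.3]
grip_width: 0.0489
gripper_force: 32.0
```

Run:
```python
from h import *
d=cam("wrist","pics/w5.png"); st()
J=d["pixels"].astype(float)[:,310:330].mean(1).sum(1);print([(i,int(J[i])) for i in range(215,245)]);print([(i,int(J[i])) for i in range(375,402)])
```

```bash
python3 off.py 0.4748 -0.0753 0.08 -7.95
```

```text
11.7 pos [ 0.4577 -0.2272  0.0158] F [0.885  4.5979 6.8625] w 0.048476993204888824 32.03111529350281
[(215, 581), (216, 581), (217, 580), (218, 581), (219, 581), (220, 582), (221, 576), (222, 522), (223, 390), (224, 275), (225, 250), (226, 269), (227, 319), (228, 373), (229, 406), (230, 478), (231, 597), (232, 677), (233, 693), (234, 694), (235, 693), (236, 693), (237, 693), (238, 693), (239, 693), (240, 693), (241, 693), (242, 693), (243, 693), (244, 693)]
[(375, 516), (376, 487), (377, 451), (378, 424), (379, 410), (380, 403), (381, 401), (382, 402), (383, 408), (384, 423), (385, 450), (386, 486), (387, 513), (388, 524), (389, 518), (390, 486), (391, 431), (392, 388), (393, 375), (394, 375), (395, 375), (396, 376), (397, 375), (398, 375), (399, 375), (400, 375), (401, 375)]
11.7 pos [ 0.4577 -0.2272  0.0158] F [0.885  4.5979 6.8625] w 0.048476993204888824 32.03111529350281
mean [ 0.4577 -0.2272  0.0158] yaw 7.947701661340543 tool delta [ 0.038  -0.148  -0.0643] turn 15.897701661340543
```

Request:
nudge_tcp(moves="0,0,-0.03,0,0.04 | 0,0,-0.03,0,0.04 | 0.0095,-0.037,0,0,0.04 | 0.0095,-0.037,0,0,0.04 | 0.0095,-0.037,0,0,0.04 | 0.0097,-0.037,0,0,0.04 | 0,0,0,7.95,0.04 | 0,0,0,7.95,0.04 | 0,0,0,0,0.04 | 0,0,0,0,0.04", squeeze=30)

```text
time_s: 12.9
position: [0.4746, -0.0756, 0.0749]
tool_rot: [[0.991, -0.135, 0.0], [-0.135, -0.991, -0.0], [0.0, 0.0, -1.0]]
ft_force: [1.0, 0.2, -0.8]
grip_width: 0.0485
gripper_force: 32.2
```

```bash
python3 off.py 0.4750 -0.0753 0.0515 -7.95
```

```text
12.9 pos [ 0.4746 -0.0756  0.0749] F [ 0.9676  0.1507 -0.8014] w 0.04846405491160458 32.22394108772278
mean [ 0.4746 -0.0757  0.0748] yaw -7.8433838453614095 tool delta [ 0.0004 -0.0004  0.0233] turn 0.10661615463859064
```

Request:
nudge_tcp(moves="0.0004,-0.0003,0.015,0.1,0.04 | 0,0,0.0083,0,0.04 | 0,0,0,0,0.04 | 0,0,0,0,0.04", squeeze=30)

```text
time_s: 13.5
position: [0.475, -0.0753, 0.0515]
tool_rot: [[0.99, -0.14, -0.0], [-0.14, -0.99, 0.0], [-0.0, -0.0, -1.0]]
ft_force: [-0.5, 0.1, -0.9]
grip_width: 0.0485
gripper_force: 32.2
```

```bash
python3 off.py 0.4750 -0.0753 0.0498 -7.95
```

```text
13.5 pos [ 0.475  -0.0753  0.0515] F [-0.464   0.1373 -0.856 ] w 0.0485405523039366 32.22507655620575
mean [ 0.4752 -0.0753  0.0517] yaw -8.048990122086233 tool delta [-0.0002  0.      0.0019] turn -0.09899012208623237
```

Now I lower it the rest of the way, release, squeeze gently across the two upper layers, and look.

Request:
nudge_tcp(moves="-0.0001,0,0.001,-0.1,0.04 | 0,0,0.0006,0,0.04 | 0,0,0.0004,0,0.04", squeeze=30)

```text
time_s: 14.0
position: [0.475, -0.0752, 0.0498]
tool_rot: [[0.99, -0.138, 0.0], [-0.138, -0.99, -0.0], [0.0, 0.0, -1.0]]
ft_force: [-2.9, 1.6, 8.9]
grip_width: 0.0487
gripper_force: 33.2
```

Request:
nudge_tcp(moves="0,0,0,0,0.06 | 0,0,0,0,0.06 | 0,0,0.01,0,0.06 | 0,0,0,0,0.04 | 0,0,0,0,0.04 | 0,0,0,0,0.04 | 0,0,0,0,0.04", squeeze=20)

```text
time_s: 14.7
position: [0.4749, -0.0752, 0.0393]
tool_rot: [[0.99, -0.138, -0.0], [-0.138, -0.99, 0.0], [-0.0, -0.0, -1.0]]
ft_force: [0.6, -0.1, -3.2]
grip_width: 0.0493
gripper_force: 21.8
```

Run:
```python
from h import *
d=cam("wrist");s=st();J=d["pixels"][...,::-1]
cv2.imwrite("pics/c6.png",cv2.resize(J[170:420,220:420],None,fx=2.4,fy=2.4,interpolation=cv2.INTER_CUBIC))
v=J.astype(float)[:,310:330].mean(1).sum(1);print([(i,int(v[i])) for i in range(210,256)])
```

```text
14.75 pos [ 0.4749 -0.0752  0.0394] F [ 0.4878  0.1659 -2.7736] w 0.04976759958340232 21.832710094749928
[(210, 273), (211, 268), (212, 273), (213, 276), (214, 280), (215, 283), (216, 285), (217, 294), (218, 302), (219, 282), (220, 250), (221, 240), (222, 261), (223, 313), (224, 362), (225, 386), (226, 468), (227, 593), (228, 649), (229, 564), (230, 381), (231, 256), (232, 244), (233, 259), (234, 301), (235, 367), (236, 405), (237, 430), (238, 522), (239, 636), (240, 681), (241, 689), (242, 689), (243, 689), (244, 689), (245, 689), (246, 689), (247, 688), (248, 689), (249, 689), (250, 689), (251, 689), (252, 689), (253, 689), (254, 689), (255, 689)]
```

View pics/c6.png

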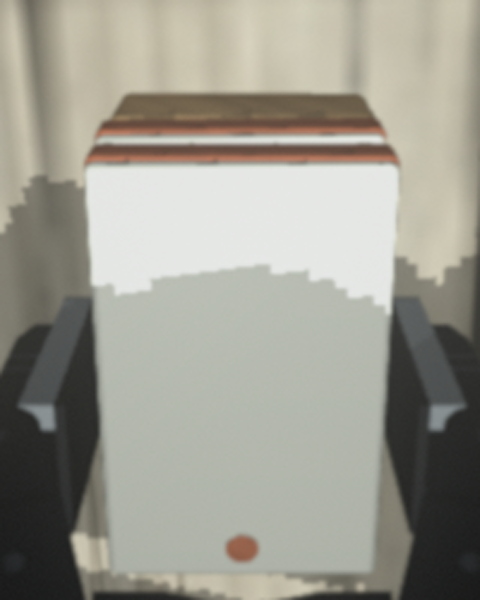

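The crop shows the sides flush, but there is a white strip (crop rows 136 to 145) between the tiles at the far end, so the top tile sits about 1.5 mm back. I'll quantify that and mend it.

Run:
```python
from h import *
d=cam("wrist");s=env.observe();R=np.array(s['tool_rot']);p=np.array(s['position'])
for n,r,z in(('T2top',238.2,.046),('T2bot',230,.034),('T1top',226.2,.034),('T1bot',219.3,.022),('sptop',216.5,.022),('spbot',209.5,0)): print(n,(R.T@(p2w(d,[(320,r)],z)[0]-p))[:2])
v=d["pixels"].astype(float)[:,310:330].mean(1).sum(1);print([(i,int(v[i])) for i in range(200,212)],[(i,int(v[i])) for i in range(398,415)])
```

```text
T2top [ 0.0385 -0.0011]
T2bot [ 0.0381 -0.0012]
T1top [ 0.0397 -0.0012]
T1bot [ 0.0394 -0.0012]
sptop [ 0.0406 -0.0012]
spbot [ 0.0386 -0.0012]
[(200, 576), (201, 575), (202, 575), (203, 575), (204, 575), (205, 575), (206, 575), (207, 556), (208, 477), (209, 349), (210, 273), (211, 268)] [(398, 389), (399, 388), (400, 391), (401, 401), (402, 422), (403, 456), (404, 494), (405, 515), (406, 518), (407, 509), (408, 502), (409, 518), (410, 539), (411, 545), (412, 546), (413, 546), (414, 547)]
```

Request:
nudge_tcp(moves="0,0,0,0,0.06 | 0,0,0,0,0.06 | 0,0,-0.0108,0,0.06 | 0,0,0,0,0.04 | 0,0,0,0,0.04 | 0,0,0,0,0.04 | 0,0,0,0,0.04 | 0,0,-0.003,0,0.04 | 0.0017,0,0,0,0.04 | 0,0,0,0,0.04", squeeze=30)

```text
time_s: 15.8
position: [0.4768, -0.0755, 0.0532]
tool_rot: [[0.99, -0.139, 0.0], [-0.139, -0.99, -0.0], [0.0, 0.0, -1.0]]
ft_force: [0.3, -0.2, -1.2]
grip_width: 0.0479
gripper_force: 31.1
```

Create rows.py:
```python
from h import *
d=cam("wrist");s=st();J=d["pixels"][...,::-1]
v=J.astype(float)[:,310:330].mean(1).sum(1);print([(i,int(v[i])) for i in range(205,250)])
```

```bash
python3 rows.py; python3 off.py 0.4767 -0.0753 0.0498 -7.95
```

```text
15.85 pos [ 0.4766 -0.0754  0.0531] F [ 0.5936 -0.4622 -0.6338] w 0.04823682710138072 31.13074779510498
[(205, 545), (206, 443), (207, 324), (208, 273), (209, 273), (210, 278), (211, 283), (212, 284), (213, 282), (214, 270), (215, 247), (216, 238), (217, 260), (218, 317), (219, 371), (220, 362), (221, 319), (222, 268), (223, 245), (224, 256), (225, 306), (226, 371), (227, 418), (228, 491), (229, 602), (230, 677), (231, 693), (232, 694), (233, 693), (234, 693), (235, 693), (236, 693), (237, 693), (238, 693), (239, 693), (240, 694), (241, 693), (242, 694), (243, 693), (244, 694), (245, 693), (246, 694), (247, 694), (248, 694), (249, 693)]
15.85 pos [ 0.4766 -0.0754  0.0531] F [ 0.5936 -0.4622 -0.6338] w 0.04823682710138072 31.13074779510498
mean [ 0.4765 -0.0754  0.053 ] yaw -7.958122800027247 tool delta [ 0.0002 -0.0001  0.0032] turn -0.008122800027246413
```

Request:
nudge_tcp(moves="0,0,0.0025,0,0.04 | 0,0,0.0008,0,0.04 | 0,0,0,0,0.04 | 0,0,0,0,0.06 | 0,0,0,0,0.06 | 0,0,0.0105,0,0.06 | 0,0,0,0,0.04 | 0,0,0,0,0.04 | 0,0,0,0,0.04 | 0,0,0,0,0.04", squeeze=20)

```text
time_s: 17.05
position: [0.4765, -0.0754, 0.0393]
tool_rot: [[0.99, -0.138, -0.0], [-0.138, -0.99, 0.0], [-0.0, -0.0, -1.0]]
ft_force: [0.3, -0.2, -2.7]
grip_width: 0.0494
gripper_force: 21.9
```

```bash
python3 rows.py
```

```text
17.1 pos [ 0.4766 -0.0754  0.0393] F [ 0.8761  0.3535 -2.7469] w 0.04951805604777961 21.860356964170933
[(205, 579), (206, 579), (207, 578), (208, 578), (209, 580), (210, 577), (211, 525), (212, 388), (213, 283), (214, 269), (215, 274), (216, 277), (217, 281), (218, 282), (219, 282), (220, 276), (221, 258), (222, 243), (223, 239), (224, 247), (225, 281), (226, 343), (227, 384), (228, 364), (229, 289), (230, 246), (231, 244), (232, 253), (233, 289), (234, 357), (235, 397), (236, 416), (237, 496), (238, 611), (239, 677), (240, 691), (241, 692), (242, 692), (243, 691), (244, 692), (245, 691), (246, 692), (247, 692), (248, 692), (249, 692)]
```

Run:
```python
from h import *
d=cam("wrist","pics/w7.png");s=env.observe();R=np.array(s['tool_rot']);p=np.array(s['position'])
for n,r,z in(('T2top',237.8,.046),('T2bot/T1top',228.7,.034),('T1bot',220.8,.022),('spbot',212.1,0)): print(n,(R.T@(p2w(d,[(320,r)],z)[0]-p))[:2])
J=d["pixels"].astype(float).sum(2)
for c in (275,295,345,365): print(c,[int(v) for v in J[208:242,c-3:c+4].mean(1)])
```

```text
T2top [ 0.0387 -0.0012]
T2bot/T1top [ 0.0387 -0.0012]
T1bot [ 0.0387 -0.0012]
spbot [ 0.0373 -0.0012]
275 [572, 573, 571, 528, 414, 316, 289, 285, 283, 283, 286, 286, 282, 266, 244, 239, 244, 258, 282, 304, 295, 257, 239, 244, 253, 290, 353, 392, 405, 476, 585, 665, 687, 691]
295 [577, 577, 574, 522, 390, 295, 287, 291, 294, 293, 284, 275, 266, 254, 239, 237, 246, 281, 351, 397, 362, 283, 240, 240, 247, 283, 351, 393, 412, 487, 597, 672, 690, 692]
345 [588, 589, 585, 538, 413, 302, 276, 279, 282, 282, 281, 282, 274, 257, 242, 241, 250, 273, 296, 319, 316, 273, 244, 246, 256, 293, 360, 393, 384, 463, 611, 682, 692, 692]
365 [510, 515, 516, 483, 385, 298, 273, 268, 263, 259, 259, 260, 256, 244, 238, 239, 254, 305, 370, 408, 393, 310, 247, 239, 241, 278, 352, 398, 422, 514, 633, 682, 692, 691]
```

Request:
nudge_tcp(moves="0,0,0,0,0.066 | 0,0,0,0,0.066 | 0,0,-0.04,0,0.066 | 0,0,-0.04,0,0.066 | 0,0,-0.04,0,0.066 | 0,0,0,0,0.066 | 0,0,0,0,0.066")

```text
time_s: 17.85
position: [0.4767, -0.0755, 0.1599]
tool_rot: [[0.99, -0.138, 0.002], [-0.138, -0.99, -0.001], [0.002, 0.0, -1.0]]
ft_force: [0.1, 0.9, -0.2]
grip_width: 0.0663
gripper_force: 0.0
```

Run:
```python
from h import *
d=cam("wrist","pics/w8.png");t=cam("top","pics/t8.png");st()
cv2.imwrite("pics/c8.png",np.hstack([cv2.resize(cv2.imread("pics/w7.png")[170:420,230:410],(400,556),interpolation=cv2.INTER_CUBIC),cv2.resize(cv2.imread("pics/w8.png")[170:420,230:410],(400,556),interpolation=cv2.INTER_CUBIC)]))
```

```text
17.95 pos [ 0.4761 -0.0752  0.1584] F [ 0.0825 -0.2322 -0.0437] w 0.06609638868757677 0.0
```

View pics/c8.png

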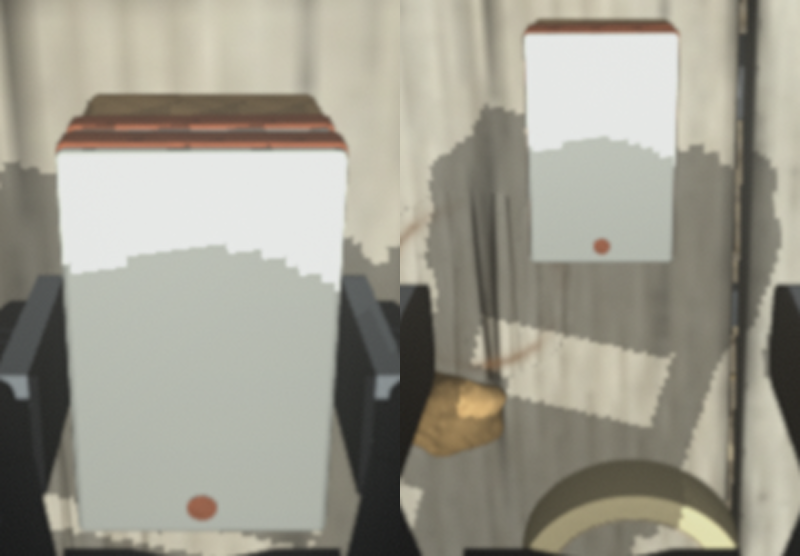

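The pile is released and flush: both tile edges and the spacer's front face line up. Next, to the lid bar.

Request:
nudge_tcp(moves="-0.0145,-0.0332,0,0,0.03 | -0.0145,-0.0332,0,0,0.03 | -0.0145,-0.0332,0,0,0.03 | -0.0145,-0.0332,0,0,0.03 | -0.0145,-0.0332,0,0,0.03 | -0.0145,-0.0332,0,0,0.03 | -0.0145,-0.0332,0,0,0.03 | -0.0142,-0.0331,0,0,0.03", squeeze=30)

```text
time_s: 18.75
position: [0.3977, 0.2047, 0.1582]
tool_rot: [[0.99, -0.139, -0.003], [-0.139, -0.99, -0.001], [-0.003, 0.001, -1.0]]
ft_force: [0.3, 0.7, 0.1]
grip_width: 0.0301
gripper_force: 0.0
```

Request:
nudge_tcp(moves="0,0,0,6.5,0.03 | 0,0,0,6.5,0.03 | 0,0,0,6.5,0.03 | 0,0,0,6.6,0.03 | 0,0,0,0,0.03 | 0,0,0,0,0.03")

```text
time_s: 19.35
position: [0.3985, 0.2034, 0.1586]
tool_rot: [[0.83, -0.558, -0.002], [-0.558, -0.83, -0.0], [-0.001, 0.001, -1.0]]
ft_force: [0.5, -0.1, -0.1]
grip_width: 0.0299
gripper_force: 0.0
```

```bash
python3 off.py 0.398 0.204 0.12 -34
```

Run:
```python
from h import *
print(env.observe()['q'])
d=cam("wrist","pics/w9.png");s=env.observe();R=np.array(s['tool_rot']);p=np.array(s['position'])
# bar ends & lid corners (from top view) projected into wrist image
e=np.array([np.cos(np.radians(56)),np.sin(np.radians(56))]);n=np.array([-e[1],e[0]])
C=np.array([.4509,.2826])
pt=lambda x,y,z:np.r_[C+x*e+y*n,z]
print(w2p(d,[pt(-.095,-.05,.066),pt(-.095,.05,.066),pt(-.06,-.085,.07),pt(-.06,.085,.07),pt(.06,-.085,.07)]))
```

```text
19.35 pos [0.3985 0.2034 0.1586] F [ 0.5021 -0.109  -0.0875] w 0.029929500127634668 0.0
mean [0.3987 0.2035 0.159 ] yaw -33.94934678179161 tool delta [-0.0009 -0.0001  0.039 ] turn 0.05065321820838875
[ 11.8171  16.7799  97.5983   0.0021  65.6484 135.8042]
[[321.4715 173.2358]
 [321.3152 314.1945]
 [262.0276 114.1911]
 [273.7789 358.9565]
 [ 60.0638 115.2888]]
```

Run:
```python
import cv2,numpy as np
J=cv2.imread("pics/w9.png").astype(float)
for a,b in((185,195),(215,225),(245,255)):
    r=J[a:b,240:360].mean(0);print(a,[f"{240+i}:{int(r[i].sum()/3)}/{int(r[i,0]-r[i,2])}" for i in range(0,120,3)])
```

```text
185 ['240:186/-47', '243:185/-49', '246:188/-44', '249:189/-43', '252:189/-42', '255:189/-42', '258:188/-44', '261:172/-56', '264:86/-30', '267:71/-22', '270:71/-22', '273:68/-20', '276:90/-21', '279:114/-14', '282:150/-18', '285:166/-19', '288:169/-19', '291:171/-19', '294:170/-19', '297:170/-19', '300:172/-20', '303:176/-20', '306:177/-20', '309:171/-20', '312:120/3', '315:162/8', '318:192/9', '321:179/10', '324:142/7', '327:110/-10', '330:157/-17', '333:173/-19', '336:171/-20', '339:170/-20', '342:165/-20', '345:162/-20', '348:162/-21', '351:165/-22', '354:170/-22', '357:168/-21']
215 ['240:191/-38', '243:188/-43', '246:187/-45', '249:187/-46', '252:188/-44', '255:188/-43', '258:188/-43', '261:184/-48', '264:130/-48', '267:74/-23', '270:72/-23', '273:72/-22', '276:76/-23', '279:103/-16', '282:112/-17', '285:149/-22', '288:155/-23', '291:157/-22', '294:157/-22', '297:155/-21', '300:153/-21', '303:156/-21', '306:162/-20', '309:163/-20', '312:121/1', '315:161/8', '318:188/10', '321:173/9', '324:136/7', '327:105/-10', '330:116/-13', '333:131/-15', '336:127/-15', '339:128/-15', '342:118/-15', '345:109/-14', '348:107/-14', '351:107/-14', '354:108/-14', '357:107/-14']
245 ['240:191/-36', '243:190/-39', '246:189/-41', '249:189/-40', '252:188/-43', '255:186/-45', '258:187/-44', '261:184/-46', '264:166/-56', '267:81/-28', '270:71/-23', '273:71/-23', '276:71/-23', '279:95/-19', '282:104/-15', '285:103/-15', '288:106/-15', '291:108/-15', '294:108/-15', '297:105/-14', '300:100/-14', '303:99/-15', '306:102/-15', '309:104/-14', '312:87/-1', '315:106/4', '318:118/5', '321:112/4', '324:94/3', '327:101/-12', '330:109/-13', '333:110/-13', '336:110/-13', '339:113/-13', '342:111/-13', '345:105/-13', '348:105/-13', '351:107/-13', '354:109/-13', '357:108/-14']
```

Request:
nudge_tcp(moves="-0.0005,-0.002,0.03,0,0.03 | 0,0,0.03,0,0.03 | 0,0,0.02,0,0.03 | 0,0,0.017,0,0.03 | 0,0,0,0,0.03 | 0,0,0,0,0.03", squeeze=40)

```text
time_s: 20.2
position: [0.3997, 0.2055, 0.0628]
tool_rot: [[0.829, -0.56, 0.0], [-0.56, -0.829, 0.0], [0.0, -0.0, -1.0]]
ft_force: [0.0, -0.5, 0.2]
grip_width: 0.03
gripper_force: 0.0
```

```bash
python3 off.py 0.3991 0.2057 0.062 -34
```

```text
20.2 pos [0.3997 0.2055 0.0628] F [ 0.0163 -0.4611  0.1962] w 0.029973238353867462 0.0
mean [0.4    0.2056 0.0633] yaw -34.04491964104762 tool delta [-0.0008  0.0004  0.0013] turn -0.04491964104762047
```

Request:
nudge_tcp(moves="0,0,0,0,0.015 | 0,0,0,0,0.0 | 0,0,0,0,0.0 | 0,0,0,0,0.0 | 0,0,0,0,0.0 | 0,0,0,0,0.0", squeeze=40)

```text
time_s: 21.0
position: [0.3991, 0.2048, 0.0626]
tool_rot: [[0.829, -0.56, -0.001], [-0.56, -0.829, -0.001], [0.0, 0.002, -1.0]]
ft_force: [-1.8, -4.8, 1.6]
grip_width: 0.0083
gripper_force: 39.0
```

```bash
python3 off.py 0.3991 0.2057 0.062 -34
```

```text
21.0 pos [0.3991 0.2048 0.0626] F [-1.7902 -4.8418  1.5936] w 0.00826436547760417 38.963420391082764
mean [0.3991 0.2048 0.0626] yaw -34.03283017810375 tool delta [-0.0005 -0.0007  0.0006] turn -0.032830178103750995
```

Run:
```python
import numpy as np
t=np.radians(np.arange(0,61,2)+1.48);x=-155.05*np.cos(t);z=155.05*np.sin(t)
for i in range(30):print(2*i+2,f"[0,{-(x[i+1]-x[i])/1e3:.4f},{-(z[i+1]-z[i])/1e3:.4f},0,0]",end=', ')
```

```text
2 [0,-0.0002,-0.0054,0,0], 4 [0,-0.0004,-0.0054,0,0], 6 [0,-0.0006,-0.0054,0,0], 8 [0,-0.0008,-0.0054,0,0], 10 [0,-0.0010,-0.0053,0,0], 12 [0,-0.0012,-0.0053,0,0], 14 [0,-0.0014,-0.0052,0,0], 16 [0,-0.0015,-0.0052,0,0], 18 [0,-0.0017,-0.0051,0,0], 20 [0,-0.0019,-0.0051,0,0], 22 [0,-0.0021,-0.0050,0,0], 24 [0,-0.0022,-0.0049,0,0], 26 [0,-0.0024,-0.0048,0,0], 28 [0,-0.0026,-0.0048,0,0], 30 [0,-0.0027,-0.0047,0,0], 32 [0,-0.0029,-0.0046,0,0], 34 [0,-0.0031,-0.0045,0,0], 36 [0,-0.0032,-0.0044,0,0], 38 [0,-0.0034,-0.0042,0,0], 40 [0,-0.0035,-0.0041,0,0], 42 [0,-0.0037,-0.0040,0,0], 44 [0,-0.0038,-0.0039,0,0], 46 [0,-0.0039,-0.0037,0,0], 48 [0,-0.0041,-0.0036,0,0], 50 [0,-0.0042,-0.0034,0,0], 52 [0,-0.0043,-0.0033,0,0], 54 [0,-0.0044,-0.0031,0,0], 56 [0,-0.0045,-0.0030,0,0], 58 [0,-0.0046,-0.0028,0,0], 60 [0,-0.0047,-0.0027,0,0],
```

Request:
nudge_tcp(moves="0,-0.0002,-0.0054,0,0 | 0,-0.0004,-0.0054,0,0 | 0,-0.0006,-0.0054,0,0 | 0,-0.0008,-0.0054,0,0 | 0,-0.001,-0.0053,0,0 | 0,-0.0012,-0.0053,0,0 | 0,-0.0014,-0.0052,0,0 | 0,-0.0015,-0.0052,0,0 | 0,-0.0017,-0.0051,0,0 | 0,-0.0019,-0.0051,0,0", squeeze=40)

```text
time_s: 22.2
position: [0.4046, 0.2129, 0.1152]
tool_rot: [[0.829, -0.56, -0.003], [-0.56, -0.829, -0.004], [-0.0, 0.004, -1.0]]
ft_force: [-1.9, -9.0, -1.3]
grip_width: 0.0083
gripper_force: 38.9
```

Request:
nudge_tcp(moves="0,-0.0016,-0.005,0,0 | 0,-0.0018,-0.0049,0,0 | 0,-0.0022,-0.0048,0,0 | 0,-0.0026,-0.0048,0,0 | 0,-0.0027,-0.0047,0,0 | 0,-0.0029,-0.0046,0,0 | 0,-0.0031,-0.0045,0,0 | 0,-0.0032,-0.0044,0,0 | 0,-0.0034,-0.0042,0,0 | 0,-0.0035,-0.0041,0,0", squeeze=40)

```text
time_s: 23.2
position: [0.4193, 0.2346, 0.1616]
tool_rot: [[0.829, -0.56, -0.004], [-0.56, -0.829, -0.006], [0.0, 0.007, -1.0]]
ft_force: [-5.5, -14.4, 8.4]
grip_width: 0.0077
gripper_force: 39.2
```

Request:
nudge_tcp(moves="0,0.0012,-0.0012,0,0 | 0,0,0,0,0", squeeze=40)

```text
time_s: 23.4
position: [0.4196, 0.235, 0.1625]
tool_rot: [[0.829, -0.56, -0.001], [-0.56, -0.829, -0.001], [0.0, 0.001, -1.0]]
ft_force: [-0.8, -6.3, 2.1]
grip_width: 0.0086
gripper_force: 39.7
```

Request:
nudge_tcp(moves="0,-0.0034,-0.004,0,0 | 0,-0.0036,-0.0039,0,0 | 0,-0.0038,-0.0038,0,0 | 0,-0.004,-0.0036,0,0 | 0,-0.0042,-0.0034,0,0", squeeze=40)

```text
time_s: 23.9
position: [0.43, 0.2502, 0.1815]
tool_rot: [[0.829, -0.56, -0.002], [-0.56, -0.829, -0.003], [0.0, 0.004, -1.0]]
ft_force: [-5.1, -10.3, 8.9]
grip_width: 0.0085
gripper_force: 39.7
```

Create ang.py:
```python
from h import *
e=np.array([np.cos(np.radians(56)),np.sin(np.radians(56))]);n=np.array([-e[1],e[0]])
C=np.array([.4509,.2826])+.0010*e
def P(th,x,y,z): # lid frame: origin hinge axis, x toward back
    c,s=np.cos(th),np.sin(th); bx=.06+x*c+z*s; bz=.062-x*s+z*c
    return np.r_[C+bx*e+y*n,bz]
def run():
  for nm in("top","scene"):
    d=cam(nm,f"pics/ang_{nm}.png")
    g=cv2.GaussianBlur(d["pixels"],(0,0),1.0).astype(np.float32)
    for lab,a,b in(("frontTop",(-.12,-.08,.008),(-.12,.08,.008)),("frontBot",(-.12,-.08,0),(-.12,.08,0)),("left",(-.11,.085,.008),(-.02,.085,.008)),("right",(-.11,-.085,.008),(-.02,-.085,.008))):
        sc=[]
        for th in np.arange(35,76):
            L=np.linspace(0,1,60)[:,None]*(np.array(b)-a)+a
            q=w2p(d,[P(np.radians(th),*l) for l in L]);t=q[-1]-q[0];t/=np.hypot(*t);nn=np.array([-t[1],t[0]])
            s=lambda o:cv2.remap(g,(q+o*nn)[:,0].astype('f4')[None],(q+o*nn)[:,1].astype('f4')[None],1)[0]
            sc.append(np.median(np.abs(s(1.)-s(-1.)).sum(1)))
        o=np.argsort(sc)[::-1][:5]+35;print(nm,lab,o,int(max(sc)),int(np.median(sc)))
if __name__=="__main__": run();st()
```

```bash
python3 ang.py
```

```text
top frontTop [47 68 52 54 67] 27 19
top frontBot [72 71 51 56 73] 25 19
top left [73 74 75 72 71] 129 11
top right [38 35 36 40 39] 25 20
scene frontTop [52 51 50 53 49] 51 7
scene frontBot [55 56 54 53 57] 51 8
scene left [48 49 47 50 46] 113 11
scene right [48 49 47 50 46] 119 6
24.0 pos [0.4301 0.2505 0.1818] F [-4.4763 -9.6949  7.6703] w 0.008644286022771812 39.77824330329895
```

Request:
nudge_tcp(moves="0,-0.003,-0.0036,0,0 | 0,-0.0041,-0.0033,0,0 | 0,-0.0042,-0.0032,0,0 | 0,-0.0043,-0.0031,0,0 | 0,-0.0044,-0.0029,0,0 | 0,-0.0046,-0.0027,0,0 | 0,0,0,0,0 | 0,0,0,0,0", squeeze=40)

```text
time_s: 24.8
position: [0.4442, 0.2713, 0.2001]
tool_rot: [[0.829, -0.56, -0.0], [-0.56, -0.829, -0.001], [0.001, 0.001, -1.0]]
ft_force: [-1.1, -5.7, 3.3]
grip_width: 0.0083
gripper_force: 39.4
```

```bash
python3 ang.py; python3 off.py 0.4440 0.2723 0.19 -34
```

```text
top frontTop [66 64 65 63 62] 29 17
top frontBot [64 68 67 70 69] 29 16
top left [67 66 65 68 64] 24 0
top right [75 59 74 58 60] 33 19
scene frontTop [60 61 59 58 62] 42 8
scene frontBot [64 63 65 62 61] 37 9
scene left [60 59 61 58 57] 81 15
scene right [60 59 61 58 62] 91 5
24.9 pos [0.4442 0.2713 0.2   ] F [-1.2136 -5.6616  3.4234] w 0.008222811496977797 39.43041265010834
24.9 pos [0.4442 0.2713 0.2   ] F [-1.2136 -5.6616  3.4234] w 0.008222811496977797 39.43041265010834
mean [0.4442 0.2713 0.2   ] yaw -34.060790929902524 tool delta [-0.0007 -0.0008  0.01  ] turn -0.06079092990252377
```

Request:
nudge_tcp(moves="0,0,0,0,0 | 0,0,0,0,0 | 0,0,0,0,0 | 0,0,0,0,0 | 0,0,0,0,0", squeeze=40)

```text
time_s: 25.6
position: [0.4442, 0.2712, 0.2]
tool_rot: [[0.828, -0.56, -0.0], [-0.56, -0.828, -0.001], [0.0, 0.001, -1.0]]
ft_force: [-1.3, -6.1, 3.1]
grip_width: 0.0078
gripper_force: 39.4
```

Run:
```python
from h import *
a=cv2.imread("pics/top0.png").astype(int);d=cam("top");b=d["pixels"][...,::-1].astype(int);t=cv2.imread("pics/t8.png").astype(int)
for n,(u,v),r in(("cork",(284,273),7),("stone",(330,272),10),("jar",(489,228),9)): 
    s=np.s_[v-r:v+r,u-r:u+r];print(n,abs(a[s]-b[s]).mean(),abs(t[s]-b[s]).mean())
g=b[205:250,340:385];m=((g.max(2)-g.min(2)<25)&(g.min(2)>185)).astype('uint8')
c=max(cv2.findContours(m,0,2)[0],key=cv2.contourArea)[:,0]+[340,205];W=p2w(d,c,.046)[:,:2].astype('f4')*1000;print(cv2.minAreaRect(W))
```

```bash
python3 ang.py | grep scene
```

```text
cork 2.792517006802721 16.11394557823129
stone 2.5283333333333333 25.131666666666668
jar 3.184156378600823 0.8549382716049383
((478.7895812988281, -75.46276092529297), (43.47854232788086, 73.0779800415039), 81.85228729248047)
scene frontTop [60 61 59 58 57] 41 8
scene frontBot [64 63 65 62 61] 37 8
scene left [60 59 61 58 57] 81 15
scene right [60 59 61 58 62] 91 5
```

The bystanders haven't moved, the pile stands, and the lid is steady at 60 degrees.

```bash
python3 -c "
from rig import env, cams, ticket
print(ticket.close_job())"
```

```text
the job is handed in; nothing more can be done
None
```

Job handed in: both tiles are stacked on the spacer and released, with edges flush to about half a millimetre by camera measurement. The gripper is still holding the lid by its bar at about 60 degrees (camera fit, give or take a degree or two), and the cork, stone and jar have not moved.

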